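# Run the film carrier along the fence into the gate of the copying stage

### The arm

A 6-joint arm with a two-finger parallel gripper is mounted at the origin on the work surface. World frame = base frame: x ahead of the robot, y to its left, z up, the work surface at z = 0. Lengths are in mm, angles in rad, forces in N, time in s.
With the tool pointing down it reaches from about 350 to 975 mm from the base axis. Payload 7.1 kg.
Tool frame: the origin (TCP) lies between the finger pads; the fingertips stand 19 mm ahead of it and the grasp point (between the pads) is the TCP (ctrl.tcp_to_tips is the distance from the TCP to the fingertips, in mm); z points along the fingers, y is the line along which they close (so a half turn about z gives the same grasp; the last joint's range is limited). The gripper opens to 88 mm and grips with 3 to 60 N. Pads are 20 mm wide; open, the fingers measure 115 mm over their backs; the gripper's body (75 mm by 178 mm) begins 61 mm behind the grasp point.
Start: joints at [1.289, 0.423, 1.63, -0, 1.089, -0.019], TCP at [162.334, 603.533, 241.675] pointing down, gripper open.
Joint ranges: [-3, 3], [-0.9, 2.11], [0.09, 2.58], [-1.31, 4.45], [0.11, 2.69], [-2.54, 2.54]. Speed limits (rad/s): [2.39, 2.39, 3.01, 3.14, 3.14, 3.14].

### API

Orientations are given as a rotation vector (axis times angle).
In Python, from workcell import status, optics, ctrl gives the robot as it stands. The module is installed in compiled form; this text tells all that it offers.
- The arm moves only by the shell command python3 -m inch 'ROWS'. ROWS is JSON, a list that holds one entry, the list of rows, each a list of 7 numbers: the shift along the tool's x, y, z in mm, then the turn, a rotation vector about the tool's x, y, z in rad, then the opening in per cent of the stroke, from 0 (shut) to 100 (fully open). A call has 1 to 20 rows; each row is the pose to reach, as a shift and turn from the pose commanded when the call began, along the tool's axes at that moment; what a row does not reach only later rows make up. A row lasts 1/10 s, in which the tool goes at most 50 mm and 8.59 degrees, less where a joint would pass 70% of its speed; a pose out of reach is approached as far as the arm can. A call with a gripper value outside its range is refused whole. The fingers move at their own pace and stop on an object; the grip force is fixed at half the most. Time passes only in rows, so rows that repeat a pose let the fingers close. It gives the time, the measured TCP pose, the force, the opening and the grip force at its end, in the units of the state.
- status.get_obs(): the state, without advancing time (a new reading comes with each control period).
- optics.get_image(name): name is "scene" or "side" or "wrist"; returns a dict with "frame" (420x560x3 uint8, red, green, blue), "fx", "fy", "cx", "cy" (pixels), "k1" (the pictures are not rectified: a ray, as slopes to the right and down, at radius r is drawn at 1 + k1 r^2 times it, then the intrinsics apply), "rvec" (rotation vector, rad) and "tvec" (3), from world to camera coordinates, as OpenCV has them; the wrist camera has in their place "hand_eye" (4x4, takes a point from camera to tool coordinates, whose origin is the TCP and whose axes are the flange's). Camera axes: x right, y down, z forward; pixel columns grow to the right and rows downward; lengths in mm; the calibration is good to about 2 mm. A picture is of the moment at which its call begins: read the wrist's pose just before it. There is no depth.
- ctrl.close_job(): hands the job in; it is judged then, once.
The state is a dict: "t": time; "qpos": joint angles; "qvel": joint speeds; "joint_torque": joint torques, N m; "ee_pos": TCP position; "orientation": TCP orientation; "ft_force": force on the tool from outside, world axes, zero at the start; "moment": the same for the moment, N m; "width": finger opening in mm; "grasp_force": force on a finger pad.
Only numpy, scipy, OpenCV 4.12 (cv2) and the standard library are available. Lean on these libraries where they do the work, as an engineer would, in place of code of your own. Each camera call takes 0.05 s, during which the arm holds its last target. There are 200 camera calls.

### The job

The film carrier lies loose on the copying stage. With your fingertips only, slide it across the deck until its long side is flush against the long fence, then run it along the fence into the corner pocket until it is fully home against the end stop, and let go. Keep it flat on the deck without lifting it, do not touch the film in its window, push gently, and leave the loupe, film canister and dust blower where they stand.

Things in the scene. Friction and masses are not known exactly. Their poses are not given: they have to be found in the camera images.
- stage: Film-copying light stage fixed on the table: a flat black light box with a smooth aluminium deck 210 mm (its x) by 360 mm (its y), deck surface 32 mm above the table. Origin under its centre at table height, z up; x points across the deck to the long fence, y along the fence to the corner pocket.
- pocket (a point): Corner pocket between fence, end stop and keeper lip, over a white lit window 52 by 62 mm: the point on the deck surface (stage x +45, y +105 mm, 32 mm above the table) where the centre of the carrier's underside lies when the carrier is fully home. Axes as the stage's: x to the fence, y along it to the end stop, z up. The pocket is 73 mm wide between fence and lip.
- fence (a point): Long fence, a fixed dark steel bar along the whole far edge of the deck, 360 mm long, 14 mm thick, 7 mm above the deck. The point is the middle of the foot of its inner face (stage x +80 mm, deck height).
- stop (a point): End stop, a fixed bar across the end of the deck, 14 mm thick, 7 mm above the deck, from the fence to stage x -5 mm. The point is at the foot of its inner face (stage y +150 mm), in line with the pocket's centre.
- lip (a point): Fixed keeper lip on the near side of the pocket, 12 mm wide, only 5 mm above the deck, parallel to the fence. The point is on the foot of its inner face (stage x +7, y +80 mm), where the straight part begins; from there it runs 70 mm to the end stop, and the other way a 30 mm flare opens away from the fence, to stage x -7, y +53 mm.
- carrier: Loose film carrier lying flat on the deck, turned a little: black metal frame 70 mm (its x) by 90 mm (its y) by 8 mm thick, 0.1 to 0.16 kg. Origin at the centre of its underside, z up. The 90 mm sides go along the fence. Rim 23 mm wide along the 90 mm sides, 27 mm along the 70 mm sides. It slides easily: push its edges, or press on the rim (5 to 15 N) and drag; fingers grip better than the deck.
- film: Film frame in the carrier's window, 24 mm by 36 mm in the middle of the carrier, recessed 2.5 mm below the top of the rim; origin at its centre, 4.5 mm above the deck. Not to be touched.
- loupe: Loupe, clear skirt and black barrel, 48 mm diameter, 48 mm tall, standing on the near pocket-side part of the stage's deck. Origin at the centre of its underside. Bystander.
- canister: Film canister, black with a grey lid, 34 mm diameter, 52 mm tall, standing on the table beside the stage. Origin at the centre of its underside. Bystander.
- blower: Dust blower, dark rubber bulb 60 mm diameter with a thin nozzle pointing up, 115 mm tall, standing on the table beside the stage. Origin at the centre of its underside. Bystander.
There are look-alikes about, which are no part of the job. Of the things like the carrier, leave any that is pink; of the rest the larger one is meant.

How it is judged:
By the outcome, as a careful person would: the job done as asked, in the order asked, and still so for the second after the job is handed in, with the robot touching nothing.
It also fails if it takes over 51 s, if anything falls off the work surface, if the arm or the gripper's body presses on something with over 40 N, if the wrist force passes 120 N, or if a joint passes its speed limit or range.

## Working session

There is one attempt and no reset: what is moved stays moved. The work goes in short steps, Python scripts to look and compute and a shell command to move; the robot and the scene stay as the last step left them, time stands still between calls to the robot, and variables do not carry over. Pictures are saved under pics/ and viewed, at most 10 in all, crops included, and the job is handed in when it is done.

```bash
mkdir -p pics; cat > h.py <<'E'
import numpy as np, cv2
from workcell import status, optics, ctrl
def cam(name):
    o=status.get_obs(); im=optics.get_image(name)
    K=np.array([[im['fx'],0,im['cx']],[0,im['fy'],im['cy']],[0,0,1.]]);D=np.array([im['k1'],0,0,0,0.])
    if 'rvec' in im:
        R=cv2.Rodrigues(np.array(im['rvec'],float))[0]; t=np.array(im['tvec'],float)
        Rwc=R.T; c=-R.T@t
    else:
        H=np.array(im['hand_eye']); Rt=cv2.Rodrigues(np.array(o['orientation'],float))[0]
        Rwc=Rt@H[:3,:3]; c=Rt@H[:3,3]+np.array(o['ee_pos'])
    return dict(f=im['frame'],K=K,D=D,R=Rwc,c=c)
def ray(C,uv,z):
    p=cv2.undistortPoints(np.array(uv,float).reshape(-1,1,2),C['K'],C['D']).reshape(-1,2)
    d=np.c_[p,np.ones(len(p))]@C['R'].T
    return C['c']+d*((z-C['c'][2])/d[:,2])[:,None]
def proj(C,P):
    r=cv2.Rodrigues(C['R'].T)[0]; t=-C['R'].T@C['c']
    return cv2.projectPoints(np.array(P,float).reshape(-1,1,3),r,t,C['K'],C['D'])[0].reshape(-1,2)
def save(C,n,crop=None,s=1):
    f=C['f'][...,::-1]
    if crop: f=f[crop[1]:crop[3],crop[0]:crop[2]]
    cv2.imwrite('pics/'+n,cv2.resize(f,None,fx=s,fy=s,interpolation=cv2.INTER_CUBIC))
E
python3 - <<'E'
from h import *
o=status.get_obs(); print({k:np.round(v,3) for k,v in o.items()}, ctrl.tcp_to_tips)
a=cam('scene');b=cam('side')
print(a['c'],b['c'])
save(a,'scene.png',None,1.4);save(b,'side.png',None,1.4)
E
```

```text
{'t': np.float64(0.0), 'qpos': array([ 1.289,  0.424,  1.631, -0.   ,  1.089, -0.019]), 'qvel': array([-0.003,  0.002, -0.   , -0.   ,  0.002, -0.001]), 'joint_torque': array([-2.0000e-03, -5.4461e+01, -2.7365e+01,  6.4000e-02,  2.3000e-02,
       -0.0000e+00]), 'ee_pos': array([162.184, 603.05 , 240.919]), 'orientation': array([-4.120e-01, -3.114e+00,  2.000e-03]), 'ft_force': array([ 0.119, -0.168, -0.469]), 'moment': array([-0.02 ,  0.021,  0.016]), 'grasp_force': np.float64(0.0), 'width': np.float64(88.055)} 19.0
[1013.20393076 -443.54162076  609.90828143] [ 88.55129603 488.60078675 549.14500153]
```

View pics/scene.png

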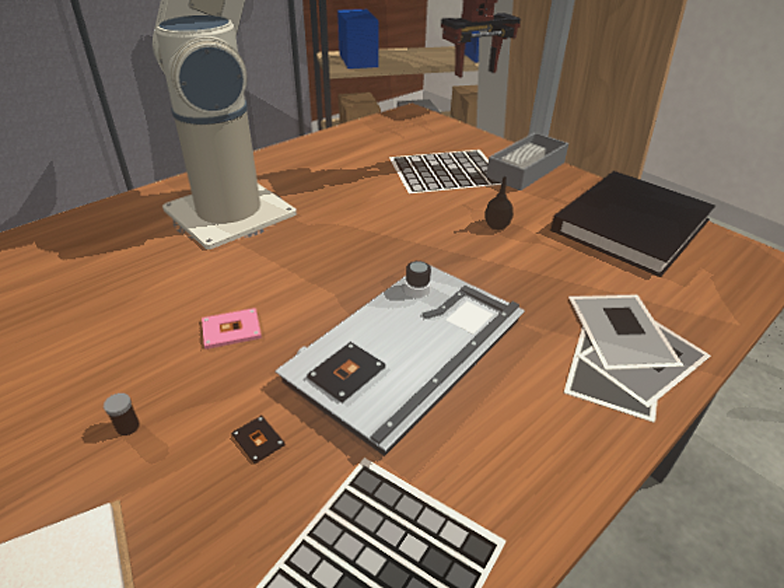

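View pics/side.png

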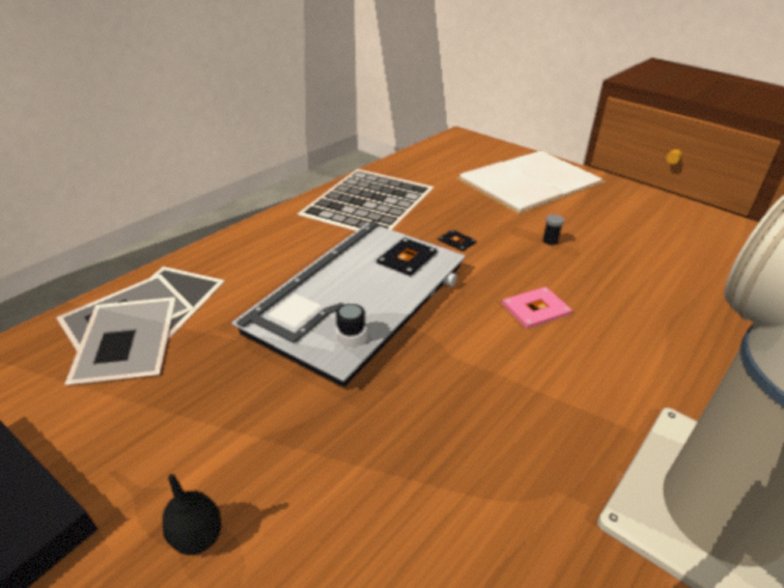

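The scene view, 784x588, shows three carrier-like things:
- pink at (230,327)
- a small black one on the table at (258,439)
- a larger black one on the deck at (347,371)

Pink is excluded, and the larger of the other two is the one on the deck, so that is the carrier. The loupe is at (418,272) on the deck, the blower at (499,210) and the canister at (122,412).

```bash
python3 - <<'E'
from h import *
a=cam('scene')
save(a,'crop.png',(140,180,400,340),3)
for n,uv,z in [('deckL',(279,372),32),('deckBot',(385,443),32),('deckR',(522,307),39),('carrier',(347,371),40),('small',(258,439),8),('loupe',(418,287),32),('pocket',(470,315),32),('blower',(499,226),0),('canister',(126,430),0)]:
    print(n,ray(a,np.array(uv)/1.4,z).round(0)[0])
o=status.get_obs();print(cv2.Rodrigues(np.array(o['orientation']))[0].round(3))
c=cam('wrist');print(c['c'],c['R'].round(2))
E
```

```text
deckL [ 512. -195.   32.]
deckBot [ 705. -162.   32.]
deckR [658. 182.  39.]
carrier [ 581. -125.   40.]
small [ 576. -273.    8.]
loupe [501.  96.  32.]
pocket [610. 109.  32.]
blower [434. 408.   0.]
canister [ 439. -401.    0.]
[[-0.966  0.26  -0.   ]
 [ 0.26   0.966 -0.001]
 [ 0.    -0.001 -1.   ]]
[ 98.70010606 621.25855789 383.89246995] [[ 0.26  0.94  0.24]
 [ 0.97 -0.25 -0.06]
 [-0.    0.24 -0.97]]
```

View pics/crop.png

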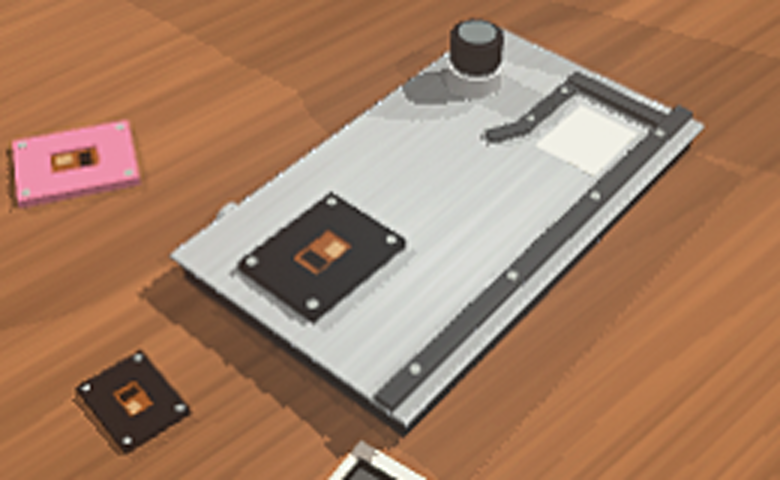

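The enlarged crop confirms it: the larger black carrier with its amber film lies on the deck at crop (322,258), turned a little. The small one and the pink one are off the stage. Next I move the wrist camera over the stage.

```bash
python3 -m inch '[[[-30,-25,-4,0,0,-0.02,100],[-70,-60,-10,0,0,-0.05,100],[-110,-97,-16,0,0,-0.08,90],[-150,-132,-22,0,0,-0.11,80],[-190,-167,-28,0,0,-0.14,70],[-225,-200,-34,0,0,-0.17,56],[-262,-230,-38,0,0,-0.19,56],[-298,-262,-44,0,0,-0.22,56],[-335,-295,-50,0,0,-0.25,56],[-370,-326,-54,0,0,-0.27,56],[-406,-357,-59,0,0,-0.3,56],[-440,-388,-64,0,0,-0.32,56],[-475,-418,-69,0,0,-0.35,56],[-510,-448,-74,0,0,-0.37,56],[-540,-474,-77,0,0,-0.39,56],[-553,-486,-79,0,0,-0.4,56],[-553,-486,-79,0,0,-0.4,56],[-553,-486,-79,0,0,-0.4,56]]]'
python3 - <<'E'
from h import *
w=cam('wrist');save(w,'w1.png',None,1.4)
np.savez('w1.npz',**w);print(w['K'][0,0],w['D'],w['c'])
E
```

```text
t: 2.0
ee_pos: [569.7, -9.4, 320.2]
orientation: [0.213, -3.133, -0.001]
ft_force: [-0.8, 0.1, -0.6]
width: 49.2
grasp_force: 0.0
347.3439367729117 [-0.01639154  0.          0.          0.          0.        ] [504.59715236 -17.60725483 463.11847152]
```

View pics/w1.png

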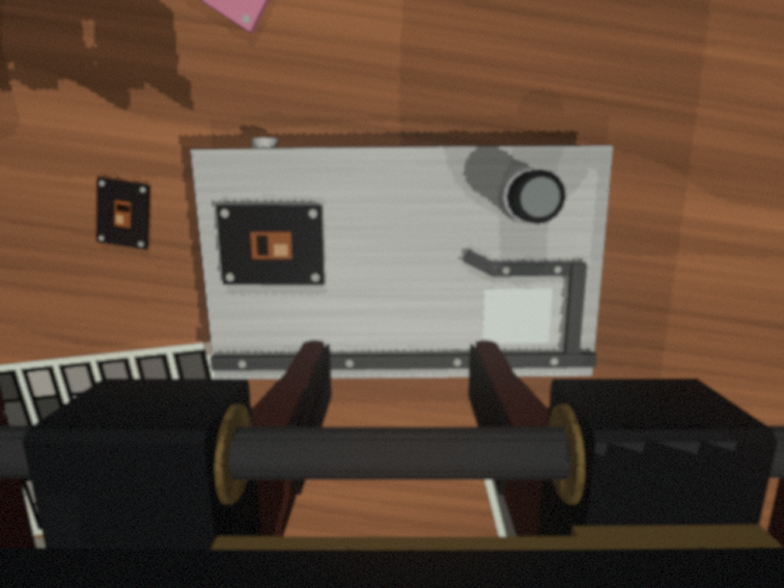

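The wrist view (784x588) shows the carrier at about (270,245), turned only slightly. The fence's inner edge runs along row ~351, the end stop's inner edge is at column ~569, the white window is at (518,316), and the loupe is at (535,195).

```bash
cat > meas.py <<'E'
from h import *
def stage_of(w, cols, rows, s=1.0):
    g=cv2.cvtColor(w['f'],cv2.COLOR_RGB2GRAY)
E
cat > m1.py <<'E'
from h import *
w=dict(np.load('w1.npz')); g=cv2.GaussianBlur(cv2.cvtColor(w['f'],cv2.COLOR_RGB2GRAY),(3,3),0).astype(float)
def edge(line,lo):  # subpixel strongest negative step
    d=np.diff(line); k=int(np.argmin(d)); 
    seg=d[max(k-1,0):k+2]; 
    off=0 if len(seg)<3 else 0.5*(seg[0]-seg[2])/(seg[0]-2*seg[1]+seg[2])
    return lo+k+0.5+off
S=1.4
fen=[(u,edge(g[int(320/S):int(360/S),u],int(320/S))) for u in list(range(int(220/S),int(295/S),3))+list(range(int(335/S),int(465/S),3))]
stp=[(edge(g[v,int(556/S):int(580/S)],int(556/S)),v) for v in range(int(282/S),int(342/S),3)]
nea=[(u,edge(-g[int(135/S):int(160/S),u],int(135/S))) for u in range(int(290/S),int(600/S),4)]
lef=[(edge(-g[v,int(185/S):int(212/S)],int(185/S)),v) for v in range(int(160/S),int(340/S),4)]
F=ray(w,fen,39);T=ray(w,stp,39);N=ray(w,nea,32);L=ray(w,lef,32)
def fit(P):
    v=cv2.fitLine(P[:,:2].astype(np.float32),cv2.DIST_HUBER,0,.01,.01).ravel(); 
    n=np.array([-v[1],v[0]]);r=(P[:,:2]-v[2:])@n; return v,np.std(r)
for nm,P in zip('FTNL',(F,T,N,L)):
    v,r=fit(P); print(nm,np.degrees(np.arctan2(v[1],v[0])),v[2:],r)
vF=fit(F)[0]; ey=vF[:2]*np.sign(vF[1]); ex=np.array([ey[1],-ey[0]])
xo=fit(F)[0][2:]@ex-80; yo=fit(T)[0][2:]@ey-150
O=ex*xo+ey*yo
print('stage O',O,'yaw',np.degrees(np.arctan2(ex[1],ex[0])))
print('near edge x (-105)',((N[:,:2]-O)@ex).mean(),'left y (-180)',((L[:,:2]-O)@ey).mean())
roi=np.zeros_like(g,np.uint8); roi[int(192/S):int(296/S),int(208/S):int(336/S)]=1
m=((g<110)&(roi>0)).astype(np.uint8)
c=max(cv2.findContours(m,cv2.RETR_EXTERNAL,cv2.CHAIN_APPROX_NONE)[0],key=cv2.contourArea)
P=ray(w,c.reshape(-1,2),40)[:,:2]
r=cv2.minAreaRect(((P-O)@np.c_[ex,ey]).astype(np.float32)); print('carrier in stage',r)
hs=cv2.cvtColor(w['f'],cv2.COLOR_RGB2HSV); q=((hs[...,1]>120)&(roi>0)).astype(np.uint8)
ys,xs=np.nonzero(cv2.erode(m*0+1,None)*q* (g>60)); fc=ray(w,[[xs.mean(),ys.mean()]],36.5)[0,:2]; print('film',(fc-O)@ex,(fc-O)@ey)
np.savez('st.npz',O=O,ex=ex,ey=ey)
cs=np.array(r[0]);print('carrier world',O+ex*cs[0]+ey*cs[1])
lp=ray(w,[[540/S,196/S]],80)[0,:2]-O; print('loupe',lp@ex,lp@ey)
E
python3 m1.py; python3 -c "
from h import *;o=status.get_obs();R=cv2.Rodrigues(np.array(o['orientation']))[0];print(R.round(4),o['ee_pos'])"
```

```text
F -81.41167 [665.1656   -50.608753] 0.4278330857651334
T 8.041639 [598.52875 143.45996] 1.4383742982084151
N -81.72865 [473.61017     7.6525598] 0.13347882874176922
L 8.371915 [ 576.2189 -186.9998] 0.17407669149232
stage O [578.3206   -11.293068] yaw 8.5883255
near edge x (-105) -100.67723134944644 left y (-180) -173.47495860141817
carrier in stage ((-20.925046920776367, -108.92991638183594), (92.7565689086914, 72.2471694946289), 89.15506744384766)
film -20.439105162056745 -108.23670649510039
carrier world [ 573.89713251 -122.1263513 ]
loupe -59.83687250207642 113.22736000463789
[[-9.906e-01 -1.366e-01 -1.000e-03]
 [-1.366e-01  9.906e-01  3.000e-04]
 [ 1.000e-03  5.000e-04 -1.000e+00]] [569.42244176  -8.87854957 320.27427056]
```

```bash
sed -i 's/F=ray(w,fen,39);T=ray(w,stp,39)/F=ray(w,fen,32);T=ray(w,stp,32)/; s/print(nm,np/print(nm,P[:,:2].round(0).tolist()[::6] if nm=="T" else "",np/' m1.py; python3 m1.py
```

```text
F  -81.41167 [667.81573 -51.15344] 0.4348943948131285
T [[573.0, 142.0], [597.0, 145.0], [620.0, 152.0]] 8.035391 [600.08075 146.11346] 1.4623697883582447
N  -81.72865 [473.61017     7.6525598] 0.13347882874176922
L  8.371915 [ 576.2189 -186.9998] 0.17407669149232
stage O [580.47406   -8.548737] yaw 8.5883255
near edge x (-105) -103.21634839517358 left y (-180) -175.86693539752787
carrier in stage ((-23.46415901184082, -111.32188415527344), (92.75658416748047, 72.2471694946289), 89.1550521850586)
film -22.978222207783897 -110.6286832912101
carrier world [ 573.89713612 -122.12634157]
loupe -62.37598954780357 110.83538320852819
```

```bash
python3 -m inch '[[[3,-25,20,0,0,0,56],[6,-60,55,0,0,0,56],[10,-90,92,0,0,0,56],[10,-112,132,0,0,0,56],[10,-112,175,0,0,0,56],[10,-112,210,0,0,0,56],[10,-112,235,0,0,0,56],[10,-112,245,0,0,0,56],[10,-112,245,0,0,0,56]]]'
python3 - <<'E'
from h import *
w=cam('wrist');save(w,'w2.png',None,1.4);o=status.get_obs();print(o['ee_pos'],o['ft_force'],o['t'])
E
```

```text
t: 2.95
ee_pos: [574.6, -120.6, 74.7]
orientation: [0.217, -3.132, -0.001]
ft_force: [-0.3, 0.0, 0.7]
width: 49.2
grasp_force: 0.0
[ 575.55108074 -120.97992613   75.98597876] [-0.31525015  0.06400739 -1.28237922] 3.0
```

View pics/w2.png

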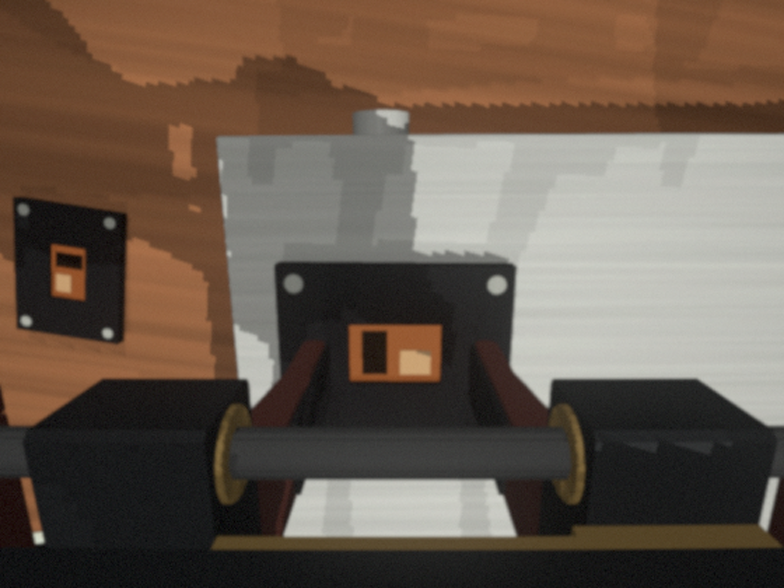

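The fingers (left tip ~(322,345), right tip ~(473,345)) straddle the film at (395,352) symmetrically and parallel to the carrier, over the end rims. I'll descend gently.

```bash
python3 -m inch '[[[0,0,6,0,0,0,56],[0,0,11,0,0,0,56],[0,0,14,0,0,0,56],[0,0,15,0,0,0,56],[0,0,15,0,0,0,56]]]'; python3 -m inch '[[[0,0,0.5,0,0,0,56],[0,0,1,0,0,0,56],[0,0,1,0,0,0,56]]]'; python3 -m inch '[[[0,0,0.5,0,0,0,56],[0,0,1,0,0,0,56],[0,0,1,0,0,0,56]]]'
```

```text
t: 3.5
ee_pos: [575.5, -121.8, 60.7]
orientation: [0.215, -3.134, 0.0]
ft_force: [-0.2, 0.8, 0.6]
width: 49.4
grasp_force: 0.0
t: 3.8
ee_pos: [575.5, -121.8, 59.7]
orientation: [-0.215, 3.134, -0.0]
ft_force: [0.2, 0.4, -1.5]
width: 48.8
grasp_force: 0.0
t: 4.1
ee_pos: [575.6, -121.8, 59.4]
orientation: [-0.215, 3.134, -0.0]
ft_force: [-2.1, 0.5, 5.6]
width: 49.0
grasp_force: 3.5
```

```bash
python3 -m inch '[[[0,0,0.3,0,0,0,56],[0,0,0.3,0,0,0,56]]]'; python3 -m inch '[[[-1,0,0.2,0,0,0,56],[-3,0,0.2,0,0,0,56],[-6,0,0.2,0,0,0,56],[-10,0,0.2,0,0,0,56],[-10,0,0.2,0,0,0,56]]]'
```

```text
t: 4.3
ee_pos: [575.7, -121.8, 59.3]
orientation: [-0.215, 3.134, -0.0]
ft_force: [-2.5, 0.9, 9.9]
width: 49.2
grasp_force: 4.7
t: 4.8
ee_pos: [586.6, -120.6, 59.4]
orientation: [-0.215, 3.132, -0.001]
ft_force: [-1.0, -0.7, 8.8]
width: 49.1
grasp_force: 4.3
```

```bash
cat > film.py <<'E'
from h import *
w=cam('wrist'); st=np.load('st.npz'); hs=cv2.cvtColor(w['f'],cv2.COLOR_RGB2HSV)
# carrier: near-robot edge line (bright deck -> black) in columns between fingers, film orange blob
r=slice(225,280); q=np.zeros(hs.shape[:2],np.uint8)
q[r,235:330]=((hs[r,235:330,1]>130)&(hs[r,235:330,2]>70)).astype(np.uint8)
c=cv2.boundingRect(np.argwhere(q)[:,::-1].astype(np.int32)); x,y,a,b=c
P=ray(w,[[x+a/2-.5,y+b/2-.5]],36.5)[0,:2]; d=P-st['O']; o=status.get_obs()
print('film box',c,'world',P.round(1),'stage',(d@st['ex']).round(1),(d@st['ey']).round(1),'rel tcp',(P-np.array(o['ee_pos'][:2])).round(1))
g=cv2.GaussianBlur(cv2.cvtColor(w['f'],cv2.COLOR_RGB2GRAY),(3,3),0).astype(float)
e=[(u,170+np.argmin(np.diff(g[170:215,u]))+.5) for u in range(215,350,5)]
E=ray(w,e,36)[:,:2]; v=cv2.fitLine(E.astype(np.float32),cv2.DIST_HUBER,0,.01,.01).ravel()
print('near edge dir deg',(np.degrees(np.arctan2(v[1],v[0]))%180-90).round(2),'x',((E-st['O'])@st['ex']).mean().round(1))
print('tool yaw',np.degrees(np.arctan2(*(cv2.Rodrigues(np.array(o['orientation']))[0][:2,1]*[-1,1]))).round(2),o['t'])
import sys
if len(sys.argv)>1: save(w,sys.argv[1],None,1.4)
E
python3 film.py
```

```text
film box (248, 239, 73, 41) world [ 585.6 -120.6] stage -11.6 -111.6 rel tcp [-0.9 -0. ]
near edge dir deg 7.86 x -46.9
tool yaw 7.86 4.85
```

```bash
python3 -m inch '[[[-2,0,0,0,0,-0.002,56],[-5,0,0,0,0,-0.004,56],[-9,0,0,0,0,-0.006,56],[-13,0,0,0,0,-0.008,56],[-17,0,0,0,0,-0.009,56],[-21,0,0,0,0,-0.009,56],[-25,0,0,0,0,-0.009,56],[-29,0,0,0,0,-0.009,56],[-33,0,0,0,0,-0.009,56],[-37,0,0,0,0,-0.009,56],[-41,0,0,0,0,-0.009,56],[-45,0,0,0,0,-0.009,56],[-48,0,0,0,0,-0.009,56],[-50,0,0,0,0,-0.009,56],[-50,0,0,0,0,-0.009,56]]]'; python3 film.py w3.png
```

```text
t: 6.35
ee_pos: [635.8, -113.7, 59.4]
orientation: [-0.229, 3.132, -0.001]
ft_force: [-1.5, 0.4, 8.4]
width: 49.0
grasp_force: 4.1
film box (248, 239, 73, 41) world [ 634.9 -113.8] stage 38.1 -112.2 rel tcp [-0.9 -0. ]
near edge dir deg 8.37 x 2.9
tool yaw 8.38 6.4
```

```bash
python3 -m inch '[[[-1,0,0,0,0,0,56],[-2,0,0,0,0,0,56],[-3,0,0,0,0,0,56],[-4,0,0,0,0,0,56],[-4,0,0,0,0,0,56]]]'; for i in 1 2; do python3 -m inch '[[[-0.5,0,0,0,0,0,56],[-1,0,0,0,0,0,56],[-1.5,0,0,0,0,0,56],[-1.5,0,0,0,0,0,56]]]'; done; python3 film.py
```

```text
t: 6.9
ee_pos: [639.5, -113.2, 59.4]
orientation: [-0.229, 3.132, -0.001]
ft_force: [-2.0, -0.1, 8.2]
width: 49.0
grasp_force: 4.3
t: 7.3
ee_pos: [640.8, -113.0, 59.3]
orientation: [-0.229, 3.132, -0.001]
ft_force: [-2.7, 0.5, 8.6]
width: 49.5
grasp_force: 4.4
t: 7.7
ee_pos: [642.3, -112.8, 59.4]
orientation: [-0.229, 3.132, -0.001]
ft_force: [-2.6, -0.5, 8.9]
width: 49.4
grasp_force: 4.4
film box (248, 239, 73, 41) world [ 641.4 -112.8] stage 44.7 -112.2 rel tcp [-1. -0.]
near edge dir deg 8.37 x 9.4
tool yaw 8.38 7.75
```

```bash
for i in 1 2 3; do python3 -m inch '[[[-0.5,0,0,0,0,0,56],[-1,0,0,0,0,0,56],[-1,0,0,0,0,0,56]]]'|grep -E 'ee_pos|ft'; done; python3 film.py w4.png
```

```text
ee_pos: [642.9, -112.7, 59.4]
ft_force: [-3.3, -0.7, 10.9]
ee_pos: [643.4, -112.6, 59.4]
ft_force: [-5.2, -0.8, 11.5]
ee_pos: [644.3, -112.5, 59.4]
ft_force: [-6.9, -1.6, 12.0]
film box (248, 236, 73, 44) world [ 642.6 -112.6] stage 45.9 -112.2 rel tcp [-1.8 -0.2]
near edge dir deg 8.37 x 10.0
tool yaw 8.39 8.7
```

View pics/w4.png

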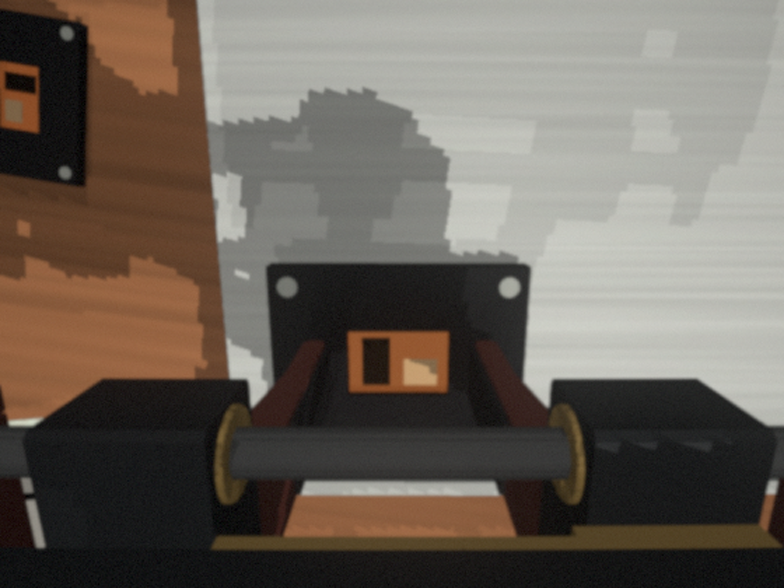

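The view shows the carrier up against the fence side, with its near edge at row ~265 and parallel to the fence (8.37° against ~8.4°). The film at (398,361) is clear of the tips, and the side force rose to about 7 N. Next I run it along the fence with a light sideways preload.

```bash
python3 -m inch '[[[-1,0,0,0,0,0,56],[-1,1,0,0,0,0,56],[-1,3,0,0,0,0,56],[-1,6,0,0,0,0,56],[-1,10,0,0,0,0,56],[-1,14,0,0,0,0,56],[-1,18,0,0,0,0,56],[-1,22,0,0,0,0,56],[-1,26,0,0,0,0,56],[-1,30,0,0,0,0,56],[-1,34,0,0,0,0,56],[-1,38,0,0,0,0,56],[-1,42,0,0,0,0,56],[-1,46,0,0,0,0,56],[-1,50,0,0,0,0,56],[-1,54,0,0,0,0,56],[-1,57,0,0,0,0,56],[-1,59,0,0,0,0,56],[-1,60,0,0,0,0,56],[-1,60,0,0,0,0,56]]]'; python3 film.py w5.png
```

```text
t: 10.7
ee_pos: [637.5, -53.1, 59.4]
orientation: [-0.23, 3.132, -0.001]
ft_force: [-2.3, -2.9, 9.0]
width: 49.0
grasp_force: 4.5
film box (246, 233, 74, 44) world [634.3 -54.3] stage 46.4 -53.3 rel tcp [-3.2 -1.2]
near edge dir deg 8.38 x 10.3
tool yaw 8.39 10.75
```

```bash
python3 -m inch '[[[-0.5,1,0,0,0,0,56],[-1,3,0,0,0,0,56],[-1,6,0,0,0,0,56],[-1,10,0,0,0,0,56],[-1,14,0,0,0,0,56],[-1,18,0,0,0,0,56],[-1,22,0,0,0,0,56],[-1,27,0,0,0,0,56],[-1,32,0,0,0,0,56],[-1,37,0,0,0,0,56],[-1,42,0,0,0,0,56],[-1,47,0,0,0,0,56],[-1,52,0,0,0,0,56],[-1,57,0,0,0,0,56],[-1,62,0,0,0,0,56],[-1,67,0,0,0,0,56],[-1,71,0,0,0,0,56],[-1,74,0,0,0,0,56],[-1,76,0,0,0,0,56],[-1,76,0,0,0,0,56]]]'; python3 film.py w5.png
```

```text
t: 12.75
ee_pos: [627.4, 22.5, 59.4]
orientation: [-0.23, 3.132, -0.001]
ft_force: [-3.0, -1.2, 9.1]
width: 49.3
grasp_force: 4.7
film box (244, 231, 74, 44) world [623.3  20.2] stage 46.6 22.0 rel tcp [-4.1 -2.3]
near edge dir deg 8.18 x 10.7
tool yaw 8.39 12.8
```

View pics/w5.png

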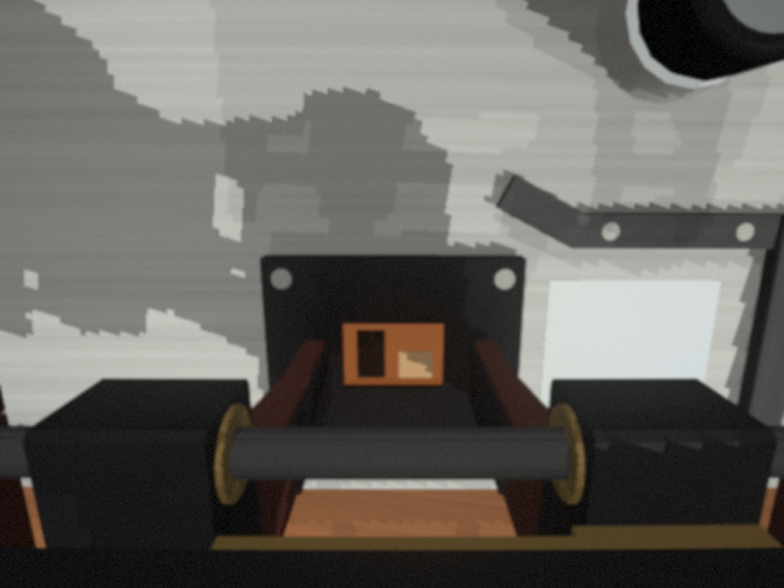

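The carrier's near edge (row ~256) sits on the fence side of the lip's inner edge (row ~247), clear of the flare at (500,190). The film at (393,353) is still clear of the fingers. I continue into the pocket.

```bash
python3 -m inch '[[[0,1,0,0,0,0,56],[0,3,0,0,0,0,56],[0,6,0,0,0,0,56],[0,10,0,0,0,0,56],[0,14,0,0,0,0,56],[0,18,0,0,0,0,56],[0,22,0,0,0,0,56],[0,26,0,0,0,0,56],[0,30,0,0,0,0,56],[0,34,0,0,0,0,56],[0,38,0,0,0,0,56],[0,42,0,0,0,0,56],[0,46,0,0,0,0,56],[0,50,0,0,0,0,56],[0,54,0,0,0,0,56],[0,58,0,0,0,0,56],[0,61,0,0,0,0,56],[0,63,0,0,0,0,56],[0,64,0,0,0,0,56],[0,64,0,0,0,0,56]]]'; python3 film.py w6.png
```

```text
t: 14.8
ee_pos: [618.2, 85.8, 59.4]
orientation: [-0.23, 3.132, -0.001]
ft_force: [-1.9, -2.1, 9.5]
width: 49.2
grasp_force: 4.8
film box (244, 230, 74, 46) world [614.1  83.5] stage 47.0 86.0 rel tcp [-4.1 -2.3]
near edge dir deg 8.38 x 10.9
tool yaw 8.39 14.85
```

```bash
python3 -m inch '[[[0,1,0,0,0,0,56],[0,3,0,0,0,0,56],[0,6,0,0,0,0,56],[0,9,0,0,0,0,56],[0,12,0,0,0,0,56],[0,14,0,0,0,0,56],[0,15,0,0,0,0,56],[0,15,0,0,0,0,56]]]'|grep -E 'ee_pos|ft'; for i in 1 2; do python3 -m inch '[[[0,0.5,0,0,0,0,56],[0,1,0,0,0,0,56],[0,1.5,0,0,0,0,56],[0,1.5,0,0,0,0,56]]]'|grep -E 'ee_pos|ft'; done; python3 film.py
```

```text
ee_pos: [616.0, 100.6, 59.3]
ft_force: [-1.9, -2.4, 9.2]
ee_pos: [615.8, 101.9, 59.4]
ft_force: [-2.4, -3.5, 10.1]
ee_pos: [615.6, 103.4, 59.4]
ft_force: [-2.8, -3.3, 9.9]
film box (244, 230, 74, 46) world [611.5 101.1] stage 47.0 103.8 rel tcp [-4.1 -2.3]
near edge dir deg 8.37 x 11.0
tool yaw 8.39 16.5
```

```bash
for i in 1 2 3 4; do python3 -m inch '[[[0,0.5,0,0,0,0,56],[0,1,0,0,0,0,56],[0,1,0,0,0,0,56]]]'|grep -E 'ee_pos|ft'; done; python3 film.py w7.png
```

```text
ee_pos: [615.5, 104.4, 59.3]
ft_force: [-2.2, -3.2, 9.1]
ee_pos: [615.3, 105.4, 59.4]
ft_force: [-1.4, -2.5, 10.5]
ee_pos: [615.2, 106.4, 59.4]
ft_force: [-1.2, -3.0, 9.7]
ee_pos: [615.0, 107.4, 59.4]
ft_force: [-2.5, -3.4, 9.3]
film box (244, 230, 74, 46) world [610.9 105.1] stage 47.0 107.8 rel tcp [-4.1 -2.3]
near edge dir deg 8.37 x 11.0
tool yaw 8.39 17.75
```

View pics/w7.png

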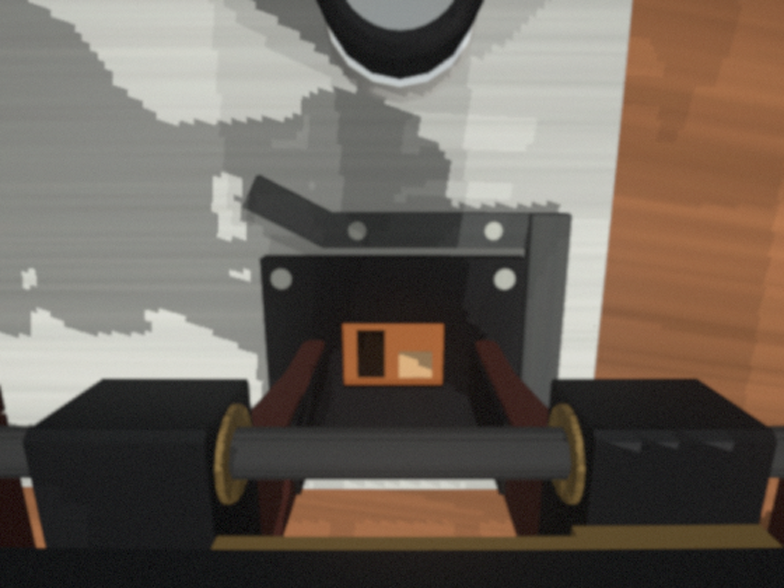

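The carrier is in the pocket: its right edge (column ~524) is nearly at the end stop (column ~527), and the gap to the lip is even at rows 248–256. I continue in 1 mm steps until the force rises.

```bash
for i in 1 2 3; do python3 -m inch '[[[0,0.5,0,0,0,0,56],[0,1,0,0,0,0,56],[0,1,0,0,0,0,56]]]'|grep -E 'ee_pos|ft'; done; python3 film.py
```

```text
ee_pos: [614.9, 108.3, 59.4]
ft_force: [-2.0, -3.3, 9.1]
ee_pos: [615.0, 109.3, 59.3]
ft_force: [-1.1, -3.5, 9.4]
ee_pos: [615.1, 110.3, 59.4]
ft_force: [-0.5, -3.2, 8.3]
film box (240, 229, 74, 46) world [610.7 105.9] stage 47.0 108.7 rel tcp [-4.3 -4.4]
near edge dir deg 8.09 x 10.9
tool yaw 8.39 18.7
```

The fingers have begun to slip over the stopped carrier, so it has met the stop. I lift straight up to inspect before any finishing nudge.

```bash
python3 -m inch '[[[0,0,-1,0,0,0,56],[0,0,-3,0,0,0,56],[0,0,-10,0,0,0,56],[0,0,-30,0,0,0,56],[0,0,-60,0,0,0,56],[0,0,-95,0,0,0,56],[0,0,-130,0,0,0,56],[0,0,-155,0,0,0,56],[0,0,-165,0,0,0,56],[0,0,-165,0,0,0,56]]]'; python3 - <<'E'
from h import *
w=cam('wrist');np.savez('w8.npz',**w);save(w,'w8.png',(150,60,450,285),2.6)
E
```

```text
t: 19.7
ee_pos: [614.7, 111.0, 224.6]
orientation: [-0.229, 3.13, 0.0]
ft_force: [0.4, 0.4, 0.8]
width: 49.1
grasp_force: 0.0
```

View pics/w8.png

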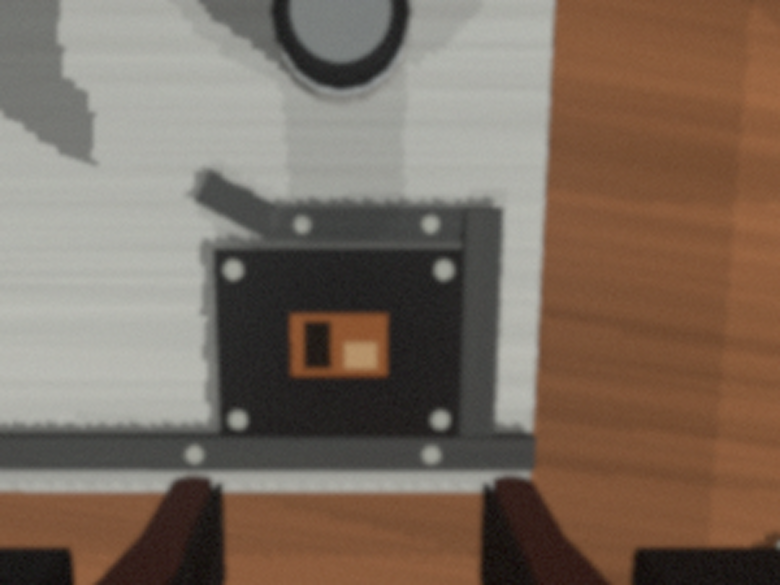

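The crop shows the carrier at (340,342) seated against the fence (row ~434) and the stop (column ~463), with no bright strip at either. The only gap is to the lip, and the loupe is unmoved. For certainty I'll press once more, recentred, and nudge it gently towards stop and fence.

```bash
python3 -m inch '[[[2,-2,10,0,0,0,56],[5,-5,40,0,0,0,56],[5,-5,80,0,0,0,56],[5,-5,115,0,0,0,56],[5,-5,140,0,0,0,56],[5,-5,154,0,0,0,56],[5,-5,160,0,0,0,56],[5,-5,163,0,0,0,56],[5,-5,164,0,0,0,56],[5,-5,164.5,0,0,0,56],[5,-5,165,0,0,0,56],[5,-5,165.3,0,0,0,56],[5,-5,165.3,0,0,0,56]]]'|grep -E 'ee_pos|ft'; python3 film.py
python3 -m inch '[[[0,0.5,0,0,0,0,56],[0,1,0,0,0,0,56],[0,1.5,0,0,0,0,56],[0,2,0,0,0,0,56],[0,2,0,0,0,0,56]]]'|grep -E 'ee_pos|ft';python3 film.py
```

```text
ee_pos: [610.6, 105.3, 59.4]
ft_force: [-1.0, -0.1, 6.5]
film box (249, 239, 74, 41) world [609.6 106. ] stage 45.9 108.9 rel tcp [-1.1  0.7]
near edge dir deg 8.37 x 11.2
tool yaw 8.38 21.1
ee_pos: [610.7, 106.9, 59.4]
ft_force: [0.3, -2.0, 5.7]
film box (246, 239, 73, 41) world [610.  105.9] stage 46.3 108.8 rel tcp [-0.7 -1. ]
near edge dir deg 8.37 x 11.0
tool yaw 8.39 21.65
```

```bash
python3 -m inch '[[[0,0,0.5,0,0,0,56],[-0.5,0.3,0.5,0,0,0,56],[-1,0.5,0.5,0,0,0,56],[-2,0.5,0.5,0,0,0,56],[-3,0.5,0.5,0,0,0,56],[-3,0.5,0.5,0,0,0,56]]]'|grep -E 'ee_pos|ft';python3 film.py
python3 -m inch '[[[0,0.5,0,0,0,0,56],[0,1,0,0,0,0,56],[0,1.5,0,0,0,0,56],[0,1.5,0,0,0,0,56]]]'|grep -E 'ee_pos|ft';python3 film.py
```

```text
ee_pos: [612.2, 107.6, 59.3]
ft_force: [-5.8, -1.9, 14.3]
film box (245, 236, 73, 44) world [610.7 106. ] stage 47.0 108.7 rel tcp [-1.6 -1.7]
near edge dir deg 8.38 x 11.1
tool yaw 8.38 22.3
ee_pos: [613.0, 109.0, 59.4]
ft_force: [-2.1, -4.1, 11.1]
film box (242, 234, 74, 45) world [610.9 105.9] stage 47.2 108.6 rel tcp [-2.1 -3. ]
near edge dir deg 8.38 x 11.0
tool yaw 8.39 22.75
```

Pushing either way no longer moves the carrier, and the force is up to 6 N with the tips slipping. It is home, so I let go and take a last look.

```bash
python3 -m inch '[[[0,0,-1,0,0,0,56],[0,0,-4,0,0,0,56],[0,0,-12,0,0,0,56],[0,0,-30,0,0,0,56],[0,0,-60,0,0,0,56],[0,0,-95,0,0,0,56],[0,0,-130,0,0,0,56],[0,0,-155,0,0,0,56],[0,0,-165,0,0,0,56],[0,0,-165,0,0,0,56],[0,0,-165,0,0,0,56]]]'; python3 - <<'E'
from h import *
w=cam('wrist');save(w,'w9.png',(150,60,450,285),2.6)
E
```

```text
t: 23.85
ee_pos: [611.5, 109.5, 221.3]
orientation: [0.229, -3.132, 0.0]
ft_force: [0.2, -0.7, -0.4]
width: 49.3
grasp_force: 0.0
```

View pics/w9.png

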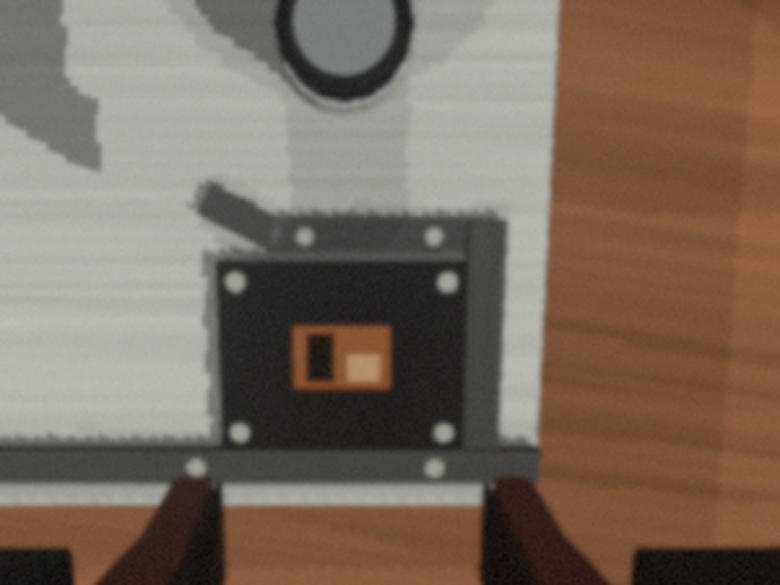

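The carrier at (342,354) is flush with the fence (row ~447) and the stop (column ~467), the gap along the lip is even, and the fingers are clear.

```bash
python3 -c "from workcell import ctrl; print(ctrl.close_job())"
```

```text
the job is handed in; nothing more can be done
None
```

The carrier was slid flush to the fence, run along it fully home against the end stop, and released; the film and bystanders were left untouched, and the job is handed in at about 24 s.

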